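# Shut down the balloon-gas cylinder on the toy shop counter

## Robot

A 6-joint arm with a two-finger parallel gripper is mounted at the origin on the work surface. World frame = base frame: x ahead of the robot, y to its left, z up, the work surface at z = 0. Lengths are in m, angles in rad, forces in N, time in s.
With the tool pointing down it reaches from about 0.35 to 0.975 m from the base axis. Payload 4.9 kg.
Tool frame: the origin (TCP) lies at the very end of the fingers, on their centre line; the grasp point (between the pads) lies 19 mm behind it (ctrl.grasp_offset is the distance from the TCP to the grasp point, in m); z points along the fingers, y is the line along which they close (so a half turn about z gives the same grasp; the last joint's range is limited). The gripper opens to 85 mm and grips with 20 to 120 N. Pads are 22 mm wide; open, the fingers measure 114 mm over their backs; the gripper's body (76 mm by 85 mm) begins 54 mm behind the grasp point. The pads swing forward as they close: fully open they stand 13 mm farther back than shut.
Start: joints at [1.183, 0.053, 1.613, -0, 1.476, -0.119], TCP at [0.166, 0.603, 0.231] pointing down, gripper open.
Joint ranges: [-3.01, 3.01], [-1.01, 2.22], [0.06, 2.58], [-1.02, 4.17], [0.09, 2.62], [-3.14, 3.14]. Speed limits (rad/s): [2.57, 2.57, 3.14, 3.14, 3.14, 3.14].

## Interface

Orientations are given as a rotation vector (axis times angle).
In Python, from station import ctrl, optics gives the robot as it stands.
- The arm moves only by the shell command python3 -m handwheel 'ROWS' [OPENING] [FORCE]. ROWS is JSON, a list of rows, each an object of numbers: "tx", "ty", "tz": the shift along the tool's x, y, z in mm; "roll": the turn about the tool's z in rad. A call has 1 to 12 rows; each row shifts and turns the commanded pose from where the row before left it, along the tool's axes as they then stand; what a row does not reach is not made up. A row lasts 1/12 s, in which the tool goes at most 41.7 mm and 7.16 degrees, less where a joint would pass 70% of its speed; a pose out of reach is approached as far as the arm can. A call with a gripper value outside its range is refused whole. OPENING is the finger opening in mm, from 0 to 85.4, set as the call begins (- or left out, the last holds). The fingers move at their own pace and stop on an object; FORCE is the grip in N (left out, the last holds). Time passes only in rows, so rows that do not move let the fingers close. It gives the time, the measured TCP pose, the force, the opening and the grip force at its end, in the units of the state.
- ctrl.get_obs(): the state, without advancing time (a new reading comes with each control period).
- optics.get_image(name): name is "side" or "top"; returns (picture, depth): 480x640x3 uint8, red, green, blue; 480x640 float32, m along the optical axis (not along the pixel's ray), 0 where there is no reading.
- optics.camera_params(name): a dict with "mtx" (3x3 intrinsics, pixels), "k1" (the pictures are not rectified: a ray, as slopes to the right and down, at radius r is drawn at 1 + k1 r^2 times it, then the intrinsics apply), "extrinsics" (4x4, takes a point from camera to world coordinates). Camera axes: x right, y down, z forward; pixel columns grow to the right and rows downward; lengths in m; the calibration is good to about 2 mm. A picture is of the moment at which its call begins. camera_params takes no time and is no camera call.
- ctrl.finish_job(): hands the job in; it is judged then, once.
The state is a dict: "t": time; "q": joint angles; "dq": joint speeds; "effort": joint torques, N m; "tool_pos": TCP position; "tool_rot": TCP orientation; "contact_force": force on the tool from outside, world axes, zero at the start; "wrist_torque": the same for the moment, N m; "opening": finger opening in m; "grip_force": force on a finger pad.
Only numpy, scipy, OpenCV 4.12 (cv2) and the standard library are available. Lean on these libraries where they do the work, as an engineer would, in place of code of your own. Each camera call takes 0.05 s, during which the arm holds its last target. There are 200 camera calls.

## Task

Balloon filling is over: reach down inside the gas cylinder's guard collar and turn the handwheel clockwise until the valve is closed finger-tight on its soft seat, but do not force it. Then tip the black nozzle gently down for about a second to let out the gas left behind the valve, let it spring back, and leave the cylinder standing where it is with the valve still shut and the other goods on the counter undisturbed.

Things in the scene. Friction and masses are not known exactly. Their poses are not given: they have to be found in the camera images.
- cylinder: white free-standing balloon-gas cylinder, 190 mm diameter, about 3 kg, held only by its weight. Origin: centre of its underside, on the common axis of tank, collar, valve and handwheel; z up; x points the way the outlet and nozzle point
- collar_rim (a point): centre of the open top of the round grey guard collar around the handwheel, on the cylinder's axis, 315 mm above the counter. The collar is 106 mm inside, 114 mm outside, and reaches down to 200 mm; below 276 mm it has a window on the cylinder's +x side for the outlet and one on the far side of it, at -x
- handwheel: black fluted round handwheel, 48 mm diameter, 24 mm tall, in the middle of the collar: underside 268 mm, top 292 mm above the counter (23 mm below the rim). 29 mm are free all round it for the fingers. Any angle of grip across the diameter serves. Under it the outlet pipe, on the +x side, is up to 251 mm high. Origin: on the wheel's axis at counter height
- wheel_top (a point): centre of the handwheel's top face; turns with the wheel
- stem (a joint): angle of the handwheel in rad, counter-clockwise from above positive; clockwise closes and lowers it. Starts at 1.3 to 2.4 (open). It meets its soft seat somewhere between -0.35 and +0.35, different each time: only the rising torque tells. Running friction: 0.07 N m, against the motion (at rest it may act either way)
- neck: brass valve body under the handwheel, soft seat inside, outlet pipe on its +x side; fixed to the cylinder, same origin and axes. From first touch of the seat the torque it needs grows about 0.1 N m per 0.03 rad of turning. Finger-tight is 0.26 to 0.37 N m measured at the wheel, kept up for half a second; above 0.38 the seat may be spoilt, at 0.45 on the seat it is. Let go, the wheel stays put
- nozzle (a joint): tilt of the black nozzle in rad: 0 level, grows as its tip is pushed down, springs back by itself. The spring takes about 0.5 N m per rad (about 5 N, 10 mm short of the tip, for 0.35 rad). Gas escapes above 0.25; beyond 0.65 the nozzle tears. Only to be tipped once the valve is shut
- nozzle_tip (a point): end of the black nozzle: when level, 108 mm out from the cylinder's axis along its x and 243 mm above the counter. The nozzle is 44 mm long, about 13 mm thick; its pivot is 64 mm from the axis, outside the collar. Push it down from above, near the tip, with closed fingertips
- toy_box: boxed toy, cardboard, 100 x 140 x 70 mm; origin at the centre of its underside; to be left alone
- ribbon_spool: spool of ribbon standing on its flange, 70 mm diameter, 48 mm tall; origin at the centre of its underside; to be left alone
- toy_car: toy car, 120 x 60 x 52 mm; origin under its centre at counter height; to be left alone

How it is judged:
On the way, in this order (a step that is already met when the one before it is completed fails the run):
1. the handwheel is turned clockwise until it bears finger-tight on its seat (more than 12 N there for 0.3 s) (contact force between neck and handwheel above 12 N), for 0.3 s.
2. with the valve shut, the nozzle is tipped down by more than 0.25 rad for half a second (value of joint nozzle above 0.25 rad and contact force between neck and handwheel above 1.5 N), for 0.5 s.
At the end, for the whole second after the job is handed in: The handwheel still bears on its seat with more than 1.5 N, the nozzle is back within 0.08 rad of level, and the cylinder stands upright (within 0.05 rad), at rest, within 30 mm of where it was (contact force between neck and handwheel above 1.5 N and value of joint nozzle below 0.08 rad and angle between cylinder's own z axis and vertical below 0.05 rad and linear speed of cylinder below 0.01 m/s and distance of cylinder from where it was at the start of the episode below 0.03 m); the robot touches nothing.
It fails at once if the seat is spoilt: the handwheel is forced onto it with more than 30 N (0.45 N m on the seat) (contact force between neck and handwheel above 30 N).
It fails at once if the nozzle is tipped while the valve is open (gas blows out) (value of joint nozzle above 0.25 rad and contact force between neck and handwheel below 1 N).
It fails at once if the nozzle is bent right over (more than 0.65 rad) (value of joint nozzle above 0.65 rad).
It fails at once if the cylinder is shoved more than 30 mm or tipped (distance of cylinder from where it was at the start of the episode above 0.03 m or angle between cylinder's own z axis and vertical above 0.15 rad).
It fails at once if other goods are disturbed by more than 20 mm (distance of any of toy_box, ribbon_spool, toy_car from where it was at the start of the episode above 0.02 m).
It also fails if it takes over 64 s, if anything falls off the work surface, if the arm or the gripper's body presses on something with over 40 N, if the wrist force passes 120 N, or if a joint passes its speed limit or range.

## Working session

There is one attempt and no reset: what is moved stays moved. The work goes in short steps, Python scripts to look and compute and a shell command to move; the robot and the scene stay as the last step left them, time stands still between calls to the robot, and variables do not carry over. Pictures are saved under pics/ and viewed, at most 10 in all, crops included, and the job is handed in when it is done.

```bash
ls; mkdir -p pics
cat > h.py <<'E'
import numpy as np, cv2
from station import ctrl, optics
def snap(n,f):
    im,d=optics.get_image(n); cv2.imwrite(f'pics/{f}.png',im[:,:,::-1]); np.save(f'pics/{f}.npy',d); return im,d
def cloud(n,d):
    p=optics.camera_params(n);K=np.array(p['mtx']);k=p['k1']
    v,u=np.mgrid[0:480,0:640].astype(np.float64)
    # solve undistort with cv2
    pts=np.stack([u.ravel(),v.ravel()],1)[:,None]
    n_=cv2.undistortPoints(pts,K,np.array([k,0,0,0,0.])).reshape(480,640,2)
    P=np.dstack([n_[...,0]*d,n_[...,1]*d,d]);T=np.array(p['extrinsics'])
    return P@T[:3,:3].T+T[:3,3]
E
python3 - <<'E'
from h import *
for n in('side','top'):
    snap(n,n+'0'); p=optics.camera_params(n); print(n,p)
print(ctrl.get_obs())
E
```

```text
pics
side {'mtx': array([[556.8198705 ,   0.        , 312.62885719],
       [  0.        , 556.8198705 , 245.76629247],
       [  0.        ,   0.        ,   1.        ]]), 'k1': -0.11983892284855661, 'extrinsics': array([[-0.52707769, -0.80466115,  0.27333047,  0.12967767],
       [-0.84979077,  0.50158724, -0.16206751,  0.2504388 ],
       [-0.00668965, -0.31769588, -0.94816907,  1.55919501],
       [ 0.        ,  0.        ,  0.        ,  1.        ]])}
top {'mtx': array([[479.43366114,   0.        , 323.12579361],
       [  0.        , 479.43366114, 235.85295235],
       [  0.        ,   0.        ,   1.        ]]), 'k1': -0.04603287700197247, 'extrinsics': array([[ 8.88915949e-05, -9.85953213e-01,  1.67021719e-01,
         3.40884396e-01],
       [-9.99991858e-01,  5.86173950e-04,  3.99248053e-03,
         1.03059124e-02],
       [-4.03430279e-03, -1.67020714e-01, -9.85945133e-01,
         1.23052940e+00],
       [ 0.00000000e+00,  0.00000000e+00,  0.00000000e+00,
         1.00000000e+00]])}
{'t': 0.1, 'q': array([ 1.18301154e+00,  5.32900442e-02,  1.61415799e+00, -4.92509998e-06,
        1.47602491e+00, -1.18981149e-01]), 'dq': array([ 8.04287125e-05, -1.61674943e-04, -1.52214415e-03, -4.54863565e-04,
        9.26118785e-04, -1.09630360e-03]), 'effort': array([-1.49052667e-04, -3.94908607e+01, -3.71361423e+01, -1.54504914e-04,
        4.02199905e-03,  2.20261671e-05]), 'tool_pos': array([0.1657585 , 0.60202629, 0.23018569]), 'tool_rot': array([-4.20902286e-01, -3.11279713e+00,  2.86073986e-03]), 'contact_force': array([-0.49363688, -0.15259156,  0.17439871]), 'wrist_torque': array([-0.01629914, -0.02647235, -0.00504562]), 'grip_force': 0.0, 'opening': 0.08533506065089938}
```

View pics/top0.png

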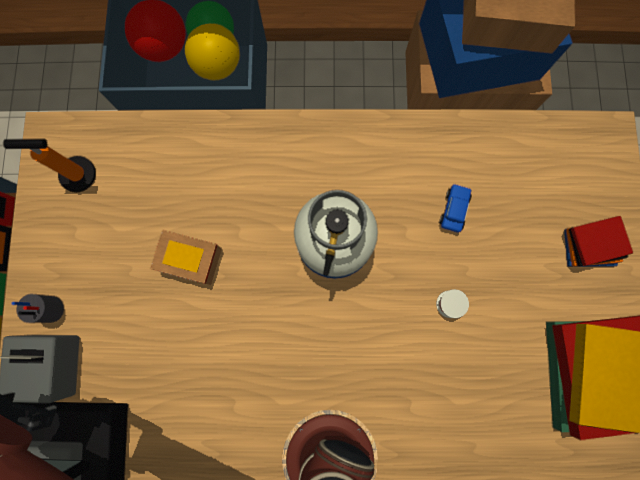

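View pics/side0.png

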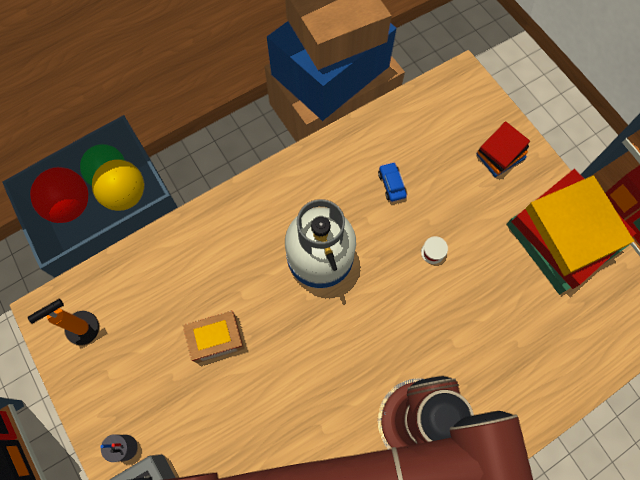

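The top view shows the wheel at about (337,221), the collar around it, and the nozzle pointing towards the robot with its tip near (328,273). The toy box is at (187,258), the spool at (453,304) and the car at (456,208). The side view agrees, with the wheel at (320,226) and the nozzle tip at about (333,268).

Run:
```python
from h import *
from scipy.optimize import least_squares
for n,(u0,u1,v0,v1) in (('top',(285,390,180,300)),('side',(275,365,190,310))):
    d=np.load(f'pics/{n}0.npy');P=cloud(n,d)[v0:v1,u0:u1].reshape(-1,3)
    im=cv2.imread(f'pics/{n}0.png')[v0:v1,u0:u1].reshape(-1,3).astype(int)
    rim=P[(P[:,2]>.309)&(P[:,2]<.322)]
    f=least_squares(lambda p:np.hypot(rim[:,0]-p[0],rim[:,1]-p[1])-.055,rim[:,:2].mean(0),loss='soft_l1',f_scale=.002)
    c=f.x; r=np.hypot(*(P[:,:2]-c).T)
    w=P[(P[:,2]>.286)&(P[:,2]<.299)&(r<.035)]
    dark=im.max(1)<70
    nz=P[dark&(r>.066)&(r<.13)&(P[:,2]>.225)&(P[:,2]<.265)]
    print(n,'rim',c,len(rim),rim[:,2].mean(),np.abs(f.fun).mean(),'wheel',w.mean(0),len(w))
    if len(nz):
        a=nz[:,:2]-c; dirn=a.mean(0);print(' nozzle',len(nz),nz.mean(0),'yaw',np.arctan2(dirn[1],dirn[0]),'rmax',np.hypot(*a.T).max(), 'z',nz[:,2].min(),nz[:,2].max())
    base=P[(P[:,2]>.14)&(P[:,2]<.19)];print(' zmax',P[:,2].max())
im=cv2.imread('pics/top0.png')[180:290,285:390];cv2.imwrite('pics/c.png',cv2.resize(im,None,fx=5,fy=5,interpolation=2))
```

```text
top rim [ 0.53181596 -0.01354226] 535 0.3148682069185219 0.0014846322990529892 wheel [ 0.53139851 -0.01357903  0.29274489] 430
 nozzle 135 [0.44895053 0.00484839 0.24955402] yaw 2.9231983863688598 rmax 0.10763293040139894 z 0.24184717204135964 0.25642987315172294
 zmax 1.2305293969118671
side rim [ 0.5322375  -0.01115053] 348 0.31429328452114597 0.0016331477683940681 wheel [ 0.53154284 -0.01026245  0.29215413] 282
 nozzle 96 [0.44892516 0.00793287 0.24898674] yaw 2.9164186175969573 rmax 0.10724625370492077 z 0.24094782296243555 0.2563349113743434
 zmax 1.559195007631531
```

View pics/c.png

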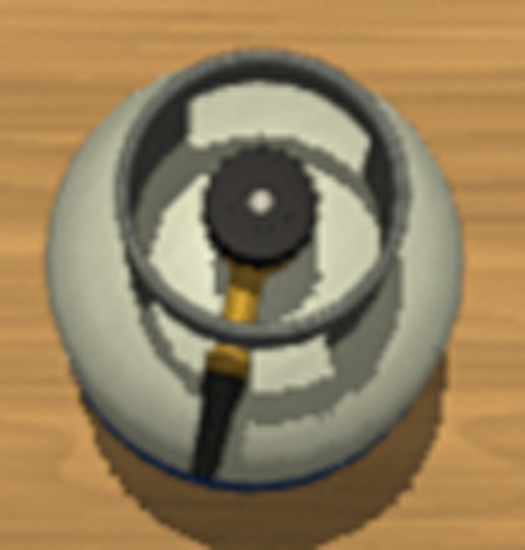

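The two cameras agree: the axis is at about (0.532, -0.0125), rim height 0.315 and wheel top 0.292 as given, nozzle yaw about 2.92 with its tip near (0.427, 0.011). I'll lift first and roll a little to learn the roll sign.

```bash
cat > go.py <<'E'
import sys
from h import *
from scipy.spatial.transform import Rotation as R
o=ctrl.get_obs();M=R.from_rotvec(o['tool_rot']).as_matrix()
print('t',round(o['t'],2),'pos',o['tool_pos'].round(4),'q',o['q'].round(3),'F',o['contact_force'].round(2),'Tq',o['wrist_torque'].round(3),'open',round(o['opening'],4),'grip',round(o['grip_force'],1))
print('tilt',np.arccos(-M[2,2]).round(4),'x-yaw',np.arctan2(M[1,0],M[0,0]).round(3))
if len(sys.argv)>3:
    g=np.array([float(a) for a in sys.argv[1:4]]); print('shift mm (tool)',(M.T@(g-o['tool_pos'])*1e3).round(1))
E
python3 -m handwheel '[{"tz":-36},{"tz":-36},{"tz":-36},{"tz":-36},{"tz":-36,"roll":-0.1},{"roll":-0.1},{},{}]' 64; python3 go.py .532 -.0125 .41
```

```text
t 0.1 pos [0.1658 0.602  0.2302] q [ 1.183  0.053  1.614 -0.     1.476 -0.119] F [-0.49 -0.15  0.17] Tq [-0.016 -0.026 -0.005] open 0.0853 grip 0.0
tilt 0.0019 x-yaw 2.873
shift mm (tool) [-516.3 -495.5 -179. ]$[0]: bad value
```

```bash
python3 -m handwheel '[{"tx":0,"ty":0,"tz":-36,"roll":0},{"tx":0,"ty":0,"tz":-36,"roll":0}]' 64; python3 -m handwheel --help | head -20
```

```text
t: 0.27
tool_pos: [0.1652, 0.6006, 0.2995]
tool_rot: [-0.421, -3.111, 0.013]
contact_force: [-0.1, 1.2, -0.0]
opening: 0.0643
grip_force: 0.0invalid input: not JSON, or not a number
```

```bash
python3 -m handwheel '[{"tx":0,"ty":0,"tz":-36,"roll":0},{"tx":0,"ty":0,"tz":-36,"roll":0},{"tx":0,"ty":0,"tz":-36,"roll":0},{"tx":-28,"ty":-27,"tz":0,"roll":0},{"tx":-28,"ty":-27,"tz":0,"roll":0},{"tx":-28,"ty":-27,"tz":0,"roll":0},{"tx":-28,"ty":-27,"tz":0,"roll":0},{"tx":-28,"ty":-27,"tz":0,"roll":0},{"tx":-28,"ty":-27,"tz":0,"roll":0},{"tx":-28,"ty":-27,"tz":0,"roll":0},{"tx":-28,"ty":-27,"tz":0,"roll":0},{"tx":-28,"ty":-27,"tz":0,"roll":0}]';python3 go.py .532 -.0125 .40
```

```text
t: 1.27
tool_pos: [0.3447, 0.2996, 0.4109]
tool_rot: [-0.42, -3.113, 0.0]
contact_force: [0.8, 0.7, -0.2]
opening: 0.0639
grip_force: 0.0
t 1.27 pos [0.3447 0.2996 0.4109] q [ 0.552 -0.394  1.714 -0.     1.822 -0.75 ] F [ 0.82  0.67 -0.21] Tq [-0.002 -0.053  0.002] open 0.0639 grip 0.0
tilt 0.0003 x-yaw 2.873
shift mm (tool) [-263.3 -251.3   10.9]
```

```bash
python3 -m handwheel '[{"tx":-29,"ty":-27,"tz":0,"roll":0},{"tx":-29,"ty":-27,"tz":0,"roll":0},{"tx":-29,"ty":-27,"tz":0,"roll":0},{"tx":-29,"ty":-27,"tz":0,"roll":0},{"tx":-29,"ty":-27,"tz":0,"roll":0},{"tx":-29,"ty":-27,"tz":0,"roll":0},{"tx":-29,"ty":-27,"tz":0,"roll":0},{"tx":-29,"ty":-27,"tz":0,"roll":0},{"tx":-10,"ty":-10,"tz":0,"roll":0},{"tx":0,"ty":0,"tz":0,"roll":0},{"tx":0,"ty":0,"tz":0,"roll":0}]';python3 go.py .532 -.0125 .33; python3 -c "
from h import *
im,d=snap('top','t1');cv2.imwrite('pics/t1c.png',cv2.resize(im[150:310,250:430,::-1],None,fx=3.5,fy=3.5))"
```

```text
t: 2.18
tool_pos: [0.5175, 0.019, 0.4106]
tool_rot: [-0.423, -3.111, -0.001]
contact_force: [0.4, 0.6, 0.1]
opening: 0.0641
grip_force: 0.0
t 2.18 pos [0.5175 0.019  0.4106] q [-1.070e-01 -2.440e-01  1.597e+00  1.000e-03  1.790e+00 -1.408e+00] F [0.37 0.59 0.11] Tq [ 0.044  0.027 -0.008] open 0.0641 grip 0.0
tilt 0.002 x-yaw 2.872
shift mm (tool) [-22.5 -26.6  80.5]
```

View pics/t1c.png

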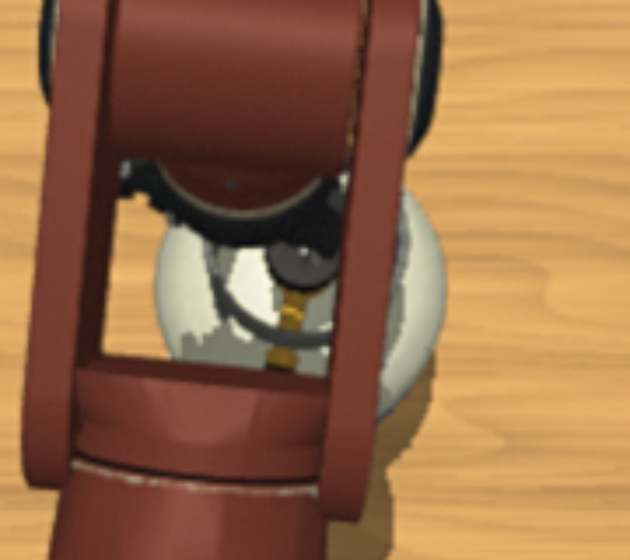

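The arm blocks the view from above; only the front of the collar and part of the wheel show. I'll rely on the measured axis and centre the tool over it.

```bash
python3 -m handwheel '[{"tx":-11,"ty":-13,"tz":0,"roll":0},{"tx":-11.5,"ty":-13.5,"tz":0,"roll":0},{"tx":0,"ty":0,"tz":30,"roll":0},{"tx":0,"ty":0,"tz":30,"roll":0},{"tx":0,"ty":0,"tz":0,"roll":0},{"tx":0,"ty":0,"tz":0,"roll":0},{"tx":0,"ty":0,"tz":0,"roll":0}]';python3 go.py .532 -.0125 .259; python3 -c "
from h import *
im,d=snap('side','s1');cv2.imwrite('pics/s1c.png',cv2.resize(im[150:310,230:410,::-1],None,fx=3.5,fy=3.5))"
```

```text
t: 2.82
tool_pos: [0.5325, -0.0113, 0.3533]
tool_rot: [0.418, 3.111, 0.0]
contact_force: [-0.0, -0.1, 0.2]
opening: 0.0644
grip_force: 0.0
t 2.82 pos [ 0.5325 -0.0113  0.3533] q [-0.161 -0.213  1.664  0.     1.689 -1.465] F [-0.05 -0.08  0.24] Tq [0.006 0.006 0.009] open 0.0644 grip 0.0
tilt 0.0024 x-yaw 2.875
shift mm (tool) [ 0.3 -1.3 94.3]
```

View pics/s1c.png

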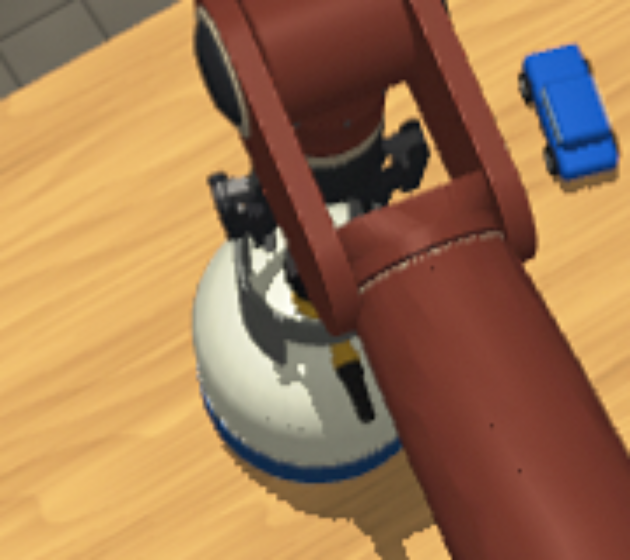

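The side view shows the fingers over the collar opening, with the wide knuckles above the rim. The nozzle and car are clear. I'll go down in stages and check the force each time.

```bash
python3 -m handwheel '[{"tx":0,"ty":-0.7,"tz":20,"roll":0},{"tx":0,"ty":0,"tz":20,"roll":0},{"tx":0,"ty":0,"tz":15,"roll":0},{"tx":0,"ty":0,"tz":8,"roll":0},{"tx":0,"ty":0,"tz":0,"roll":0}]';python3 go.py;  python3 -m handwheel '[{"tx":0,"ty":0,"tz":4,"roll":0},{"tx":0,"ty":0,"tz":4,"roll":0},{"tx":0,"ty":0,"tz":4,"roll":0},{"tx":0,"ty":0,"tz":4,"roll":0},{"tx":0,"ty":0,"tz":0,"roll":0},{"tx":0,"ty":0,"tz":0,"roll":0}]';python3 go.py .532 -.0125 .259
```

```text
t: 3.28
tool_pos: [0.5319, -0.0127, 0.288]
tool_rot: [-0.42, -3.113, -0.0]
contact_force: [-0.3, 0.3, -0.6]
opening: 0.0639
grip_force: 0.0
t 3.28 pos [ 0.5319 -0.0127  0.288 ] q [-0.164 -0.198  1.757  0.     1.583 -1.466] F [-0.32  0.29 -0.6 ] Tq [ 0.003  0.03  -0.004] open 0.0639 grip 0.0
tilt 0.0008 x-yaw 2.873
t: 3.78
tool_pos: [0.5321, -0.013, 0.2721]
tool_rot: [-0.421, -3.113, -0.0]
contact_force: [0.1, -0.4, 0.9]
opening: 0.0638
grip_force: 0.0
t 3.78 pos [ 0.5321 -0.013   0.2721] q [-0.164 -0.192  1.778  0.     1.556 -1.466] F [ 0.12 -0.42  0.9 ] Tq [0.024 0.052 0.046] open 0.0638 grip 0.0
tilt 0.0004 x-yaw 2.873
shift mm (tool) [ 0.2  0.5 13.1]
```

```bash
python3 -m handwheel '[{"tx":0,"ty":0,"tz":4,"roll":0},{"tx":0,"ty":0,"tz":4,"roll":0},{"tx":0,"ty":0,"tz":4,"roll":0},{"tx":0,"ty":0,"tz":0,"roll":0},{"tx":0,"ty":0,"tz":0,"roll":0}]';python3 go.py; python3 -m handwheel '[{"tx":0,"ty":0,"tz":0,"roll":0},{"tx":0,"ty":0,"tz":0,"roll":0},{"tx":0,"ty":0,"tz":0,"roll":0},{"tx":0,"ty":0,"tz":0,"roll":0},{"tx":0,"ty":0,"tz":0,"roll":0},{"tx":0,"ty":0,"tz":0,"roll":0}]' 40 30
cat > tq.py <<'E'
from h import *
L=[]
for i in range(8):
    optics.get_image('side');o=ctrl.get_obs();L.append(np.r_[o['wrist_torque'],o['contact_force'],o['q'][5],o['effort'][5]])
L=np.array(L);print('t',round(o['t'],2),'Tz',L[:,2].mean().round(4),'sd',L[:,2].std().round(4),'Txy',L[:,:2].mean(0).round(3),'F',L[:,3:6].mean(0).round(2),'q6',L[-1,6].round(4),'eff6',L[:,7].mean().round(4),L[:,7].std().round(4),'open',round(o['opening'],4),'grip',round(o['grip_force'],1))
E
python3 tq.py
```

```text
t: 4.2
tool_pos: [0.5328, -0.0134, 0.2645]
tool_rot: [0.421, 3.109, -0.002]
contact_force: [-5.7, 2.5, 13.2]
opening: 0.0641
grip_force: 5.8
t 4.2 pos [ 0.5328 -0.0134  0.2645] q [-1.640e-01 -1.890e-01  1.788e+00 -1.000e-03  1.539e+00 -1.465e+00] F [-5.68  2.46 13.23] Tq [-0.507  0.909 -0.284] open 0.0641 grip 5.8
tilt 0.0041 x-yaw 2.872
t: 4.7
tool_pos: [0.5339, -0.0125, 0.2642]
tool_rot: [0.419, 3.107, 0.002]
contact_force: [-0.2, 3.6, 11.0]
opening: 0.0468
grip_force: 31.7
t 5.1 Tz -0.0643 sd 0.0371 Txy [0.125 0.095] F [-0.26  3.85 10.47] q6 -1.4661 eff6 -0.0644 0.0001 open 0.0469 grip 31.7
```

Near the bottom a finger back touched the collar rim, on the -y side by the moment. I'll ease off 3 mm, reopen less wide, and regrip without the vertical load. Joint-6 effort is a clean torque reading (sd 0.0001), so I'll use that for the seat.

```bash
python3 -m handwheel '[{"tx":0,"ty":0,"tz":0,"roll":0},{"tx":0,"ty":0,"tz":-3,"roll":0},{"tx":0,"ty":0,"tz":0,"roll":0},{"tx":0,"ty":0,"tz":0,"roll":0}]' 56 >/dev/null; python3 go.py; python3 tq.py
```

```text
t 5.43 pos [ 0.5327 -0.0131  0.2643] q [-0.164 -0.188  1.788 -0.     1.54  -1.466] F [0.54 1.47 5.17] Tq [-0.065  0.008  0.056] open 0.0558 grip 2.6
tilt 0.002 x-yaw 2.873
t 5.83 Tz 0.0092 sd 0.0196 Txy [-0.121 -0.021] F [0.75 1.43 5.2 ] q6 -1.4663 eff6 0.0165 0.001 open 0.056 grip 2.7
```

```bash
python3 -m handwheel '[{"tx":0,"ty":0,"tz":-4,"roll":0},{"tx":0,"ty":0,"tz":0,"roll":0},{"tx":0,"ty":0,"tz":0,"roll":0}]' 56 >/dev/null; python3 go.py .5325 -.0125 .267; python3 tq.py;  python3 -m handwheel '[{"tx":0,"ty":0,"tz":0,"roll":0},{"tx":0,"ty":0,"tz":0,"roll":0},{"tx":0,"ty":0,"tz":0,"roll":0},{"tx":0,"ty":0,"tz":0,"roll":0}]' 40 30 >/dev/null; python3 go.py; python3 tq.py
```

```text
t 6.08 pos [ 0.5318 -0.0131  0.2667] q [-0.164 -0.189  1.785 -0.     1.547 -1.466] F [ 0.52 -0.28  0.5 ] Tq [-0.017  0.023 -0.024] open 0.0559 grip 0.0
tilt 0.0012 x-yaw 2.873
shift mm (tool) [-0.5  0.7 -0.3]
t 6.48 Tz 0.0172 sd 0.022 Txy [ 0.001 -0.002] F [-0.12 -0.23  0.33] q6 -1.4663 eff6 0.0001 0.0 open 0.0558 grip 0.0
t 6.82 pos [ 0.5324 -0.0122  0.2675] q [-0.164 -0.19   1.784  0.002  1.547 -1.466] F [1.36 5.72 1.25] Tq [ 0.719 -0.131 -0.041] open 0.0473 grip 33.6
tilt 0.0018 x-yaw 2.873
t 7.22 Tz -0.0506 sd 0.023 Txy [ 0.675 -0.122] F [1.17 5.33 1.03] q6 -1.4662 eff6 -0.0555 0.0001 open 0.0471 grip 33.6
```

```bash
python3 -m handwheel '[{"tx":0,"ty":1,"tz":0,"roll":0},{"tx":0,"ty":0,"tz":0,"roll":0.05},{"tx":0,"ty":0,"tz":0,"roll":0.05},{"tx":0,"ty":0,"tz":0,"roll":0}]' >/dev/null; python3 go.py; python3 tq.py;  python3 -m handwheel '[{"tx":0,"ty":0,"tz":0,"roll":0.1},{"tx":0,"ty":0,"tz":0,"roll":0.1},{"tx":0,"ty":0,"tz":0,"roll":0.1},{"tx":0,"ty":0,"tz":0,"roll":0.1},{"tx":0,"ty":0,"tz":0,"roll":0.1},{"tx":0,"ty":0,"tz":0,"roll":0.1},{"tx":0,"ty":0,"tz":0,"roll":0},{"tx":0,"ty":0,"tz":0,"roll":0}]' >/dev/null; python3 go.py; python3 tq.py
```

```text
t 7.55 pos [ 0.5324 -0.012   0.2675] q [-0.162 -0.189  1.783 -0.     1.548 -1.364] F [-0.07  3.    3.12] Tq [ 0.343  0.034 -0.068] open 0.0466 grip 33.6
tilt 0.0001 x-yaw 2.772
t 7.95 Tz 0.0 sd 0.0475 Txy [0.366 0.078] F [-0.43  2.52  2.22] q6 -1.3648 eff6 0.0048 0.0322 open 0.0473 grip 33.7
t 8.62 pos [ 0.5326 -0.0119  0.2675] q [-0.162 -0.189  1.783  0.     1.547 -0.767] F [1.19 4.23 2.54] Tq [ 0.51   0.048 -0.097] open 0.0469 grip 33.8
tilt 0.0006 x-yaw 2.175
t 9.02 Tz 0.0715 sd 0.0291 Txy [0.575 0.005] F [0.19 4.22 3.21] q6 -0.7649 eff6 0.048 0.0299 open 0.0468 grip 33.8
```

```bash
cat > chk.py <<'E'
from h import *
import sys
e=[];w=[]
for i in range(3):
    optics.get_image('side');o=ctrl.get_obs();e.append(o['effort'][5]);w.append(o['wrist_torque'][2])
print('t',round(o['t'],2),'q6',o['q'][5].round(4),'eff',np.round(e,3),'Tz',np.mean(w).round(3))
sys.exit(int(max(e)>0.11))
E
python3 -m handwheel '[{"tx":0,"ty":0,"tz":0,"roll":0.05},{"tx":0,"ty":0,"tz":0,"roll":0.05},{"tx":0,"ty":0,"tz":0,"roll":0.05},{"tx":0,"ty":0,"tz":0,"roll":0.05},{"tx":0,"ty":0,"tz":0,"roll":0}]' >/dev/null; python3 chk.py && 
python3 -m handwheel '[{"tx":0,"ty":0,"tz":0,"roll":0.025},{"tx":0,"ty":0,"tz":0,"roll":0.025},{"tx":0,"ty":0,"tz":0,"roll":0}]' >/dev/null && python3 chk.py && 
python3 -m handwheel '[{"tx":0,"ty":0,"tz":0,"roll":0.025},{"tx":0,"ty":0,"tz":0,"roll":0.025},{"tx":0,"ty":0,"tz":0,"roll":0}]' >/dev/null && python3 chk.py && 
python3 -m handwheel '[{"tx":0,"ty":0,"tz":0,"roll":0.025},{"tx":0,"ty":0,"tz":0,"roll":0.025},{"tx":0,"ty":0,"tz":0,"roll":0}]' >/dev/null && python3 chk.py
```

```text
t 9.58 q6 -0.5657 eff [ 0.046 -0.053 -0.067] Tz -0.077
t 9.98 q6 -0.5157 eff [-0.033 -0.062 -0.068] Tz -0.071
t 10.38 q6 -0.4657 eff [-0.033 -0.062 -0.068] Tz -0.059
t 10.78 q6 -0.4157 eff [-0.033 -0.062 -0.068] Tz -0.038
```

Running friction is clear; at rest the reading relaxes to -0.068. I'll stop when the last sample departs from that, and keep stepping.

```bash
sed -i 's/max(e)>0.11/e[-1]>-0.04/' chk.py
python3 -m handwheel '[{"tx":0,"ty":0,"tz":0,"roll":0.025},{"tx":0,"ty":0,"tz":0,"roll":0.025},{"tx":0,"ty":0,"tz":0,"roll":0}]' >/dev/null && python3 chk.py && 
python3 -m handwheel '[{"tx":0,"ty":0,"tz":0,"roll":0.025},{"tx":0,"ty":0,"tz":0,"roll":0.025},{"tx":0,"ty":0,"tz":0,"roll":0}]' >/dev/null && python3 chk.py && 
python3 -m handwheel '[{"tx":0,"ty":0,"tz":0,"roll":0.025},{"tx":0,"ty":0,"tz":0,"roll":0.025},{"tx":0,"ty":0,"tz":0,"roll":0}]' >/dev/null && python3 chk.py && 
python3 -m handwheel '[{"tx":0,"ty":0,"tz":0,"roll":0.025},{"tx":0,"ty":0,"tz":0,"roll":0.025},{"tx":0,"ty":0,"tz":0,"roll":0}]' >/dev/null && python3 chk.py && 
python3 -m handwheel '[{"tx":0,"ty":0,"tz":0,"roll":0.025},{"tx":0,"ty":0,"tz":0,"roll":0.025},{"tx":0,"ty":0,"tz":0,"roll":0}]' >/dev/null && python3 chk.py && 
python3 -m handwheel '[{"tx":0,"ty":0,"tz":0,"roll":0.025},{"tx":0,"ty":0,"tz":0,"roll":0.025},{"tx":0,"ty":0,"tz":0,"roll":0}]' >/dev/null && python3 chk.py && 
python3 -m handwheel '[{"tx":0,"ty":0,"tz":0,"roll":0.025},{"tx":0,"ty":0,"tz":0,"roll":0.025},{"tx":0,"ty":0,"tz":0,"roll":0}]' >/dev/null && python3 chk.py && 
python3 -m handwheel '[{"tx":0,"ty":0,"tz":0,"roll":0.025},{"tx":0,"ty":0,"tz":0,"roll":0.025},{"tx":0,"ty":0,"tz":0,"roll":0}]' >/dev/null && python3 chk.py
python3 go.py
```

```text
t 11.18 q6 -0.3657 eff [-0.033 -0.062 -0.068] Tz -0.054
t 11.58 q6 -0.3157 eff [-0.033 -0.062 -0.068] Tz -0.078
t 11.98 q6 -0.2657 eff [-0.033 -0.062 -0.068] Tz -0.053
t 12.38 q6 -0.2157 eff [-0.033 -0.062 -0.068] Tz -0.054
t 12.78 q6 -0.1657 eff [-0.033 -0.062 -0.068] Tz -0.053
t 13.18 q6 -0.1157 eff [-0.033 -0.063 -0.068] Tz -0.069
t 13.58 q6 -0.0657 eff [-0.033 -0.063 -0.068] Tz -0.051
t 13.98 q6 -0.0157 eff [-0.033 -0.063 -0.068] Tz -0.042
t 13.98 pos [ 0.5328 -0.0119  0.2675] q [-1.620e-01 -1.890e-01  1.783e+00  1.000e-03  1.547e+00 -1.600e-02] F [1.98 4.92 3.55] Tq [ 0.855 -0.188 -0.023] open 0.0471 grip 33.8
tilt 0.0013 x-yaw 1.424
```

```bash
sed -i 's/range(3)/range(2)/' chk.py
python3 -m handwheel '[{"tx":0,"ty":0,"tz":0,"roll":0.025},{"tx":0,"ty":0,"tz":0,"roll":0.025},{"tx":0,"ty":0,"tz":0,"roll":0}]' >/dev/null && python3 chk.py && 
python3 -m handwheel '[{"tx":0,"ty":0,"tz":0,"roll":0.025},{"tx":0,"ty":0,"tz":0,"roll":0.025},{"tx":0,"ty":0,"tz":0,"roll":0}]' >/dev/null && python3 chk.py && 
python3 -m handwheel '[{"tx":0,"ty":0,"tz":0,"roll":0.025},{"tx":0,"ty":0,"tz":0,"roll":0.025},{"tx":0,"ty":0,"tz":0,"roll":0}]' >/dev/null && python3 chk.py && 
python3 -m handwheel '[{"tx":0,"ty":0,"tz":0,"roll":0.025},{"tx":0,"ty":0,"tz":0,"roll":0.025},{"tx":0,"ty":0,"tz":0,"roll":0}]' >/dev/null && python3 chk.py && 
python3 -m handwheel '[{"tx":0,"ty":0,"tz":0,"roll":0.025},{"tx":0,"ty":0,"tz":0,"roll":0.025},{"tx":0,"ty":0,"tz":0,"roll":0}]' >/dev/null && python3 chk.py && 
python3 -m handwheel '[{"tx":0,"ty":0,"tz":0,"roll":0.025},{"tx":0,"ty":0,"tz":0,"roll":0.025},{"tx":0,"ty":0,"tz":0,"roll":0}]' >/dev/null && python3 chk.py && 
python3 -m handwheel '[{"tx":0,"ty":0,"tz":0,"roll":0.025},{"tx":0,"ty":0,"tz":0,"roll":0.025},{"tx":0,"ty":0,"tz":0,"roll":0}]' >/dev/null && python3 chk.py && 
python3 -m handwheel '[{"tx":0,"ty":0,"tz":0,"roll":0.025},{"tx":0,"ty":0,"tz":0,"roll":0.025},{"tx":0,"ty":0,"tz":0,"roll":0}]' >/dev/null && python3 chk.py && 
python3 -m handwheel '[{"tx":0,"ty":0,"tz":0,"roll":0.025},{"tx":0,"ty":0,"tz":0,"roll":0.025},{"tx":0,"ty":0,"tz":0,"roll":0}]' >/dev/null && python3 chk.py && 
python3 -m handwheel '[{"tx":0,"ty":0,"tz":0,"roll":0.025},{"tx":0,"ty":0,"tz":0,"roll":0.025},{"tx":0,"ty":0,"tz":0,"roll":0}]' >/dev/null && python3 chk.py
python3 go.py
```

```text
t 14.33 q6 0.0343 eff [-0.034 -0.063] Tz -0.078
t 14.68 q6 0.0843 eff [-0.034 -0.063] Tz -0.051
t 15.03 q6 0.1343 eff [-0.034 -0.063] Tz -0.059
t 15.38 q6 0.184 eff [0.078 0.048] Tz 0.001
t 15.38 pos [ 0.5329 -0.012   0.2675] q [-1.620e-01 -1.890e-01  1.783e+00  1.000e-03  1.546e+00  1.840e-01] F [2.58 5.28 2.53] Tq [ 0.784 -0.231  0.013] open 0.0472 grip 33.8
tilt 0.0015 x-yaw 1.224
```

The seat was met at a turn of 1.65 rad, with seat torque now about 0.11 N m. I'll use small steps from here.

```bash
python3 -m handwheel '[{"tx":0,"ty":0,"tz":0,"roll":0.01},{"tx":0,"ty":0,"tz":0,"roll":0.01},{"tx":0,"ty":0,"tz":0,"roll":0.01},{"tx":0,"ty":0,"tz":0,"roll":0}]' >/dev/null ; python3 chk.py;python3 tq.py
```

```text
t 15.82 q6 0.2145 eff [0.171 0.164] Tz 0.166
t 16.22 Tz 0.1577 sd 0.0157 Txy [ 0.716 -0.288] F [3.16 4.   2.86] q6 0.2145 eff6 0.1646 0.0002 open 0.0468 grip 33.8
```

```bash
python3 -m handwheel '[{"tx":0,"ty":0,"tz":0,"roll":0.009},{"tx":0,"ty":0,"tz":0,"roll":0.009},{"tx":0,"ty":0,"tz":0,"roll":0},{"tx":0,"ty":0,"tz":0,"roll":0},{"tx":0,"ty":0,"tz":0,"roll":0}]' >/dev/null ; python3 chk.py;python3 tq.py
```

```text
t 16.73 q6 0.2328 eff [0.252 0.253] Tz 0.27
t 17.13 Tz 0.274 sd 0.0289 Txy [ 0.681 -0.342] F [4.07 3.58 3.2 ] q6 0.2328 eff6 0.2526 0.0 open 0.047 grip 33.8
```

```bash
python3 -m handwheel '[{"tx":0,"ty":0,"tz":0,"roll":0},{"tx":0,"ty":0,"tz":0,"roll":0},{"tx":0,"ty":0,"tz":0,"roll":0}]' 57; python3 -m handwheel '[{"tx":0,"ty":0,"tz":-10,"roll":0},{"tx":0,"ty":0,"tz":-20,"roll":0},{"tx":0,"ty":0,"tz":-25,"roll":0},{"tx":0,"ty":0,"tz":-35,"roll":0},{"tx":0,"ty":0,"tz":-20,"roll":0.1},{"tx":0,"ty":0,"tz":0,"roll":0.12},{"tx":0,"ty":0,"tz":0,"roll":0.12},{"tx":0,"ty":0,"tz":0,"roll":0.12},{"tx":0,"ty":0,"tz":0,"roll":0.12},{"tx":0,"ty":0,"tz":0,"roll":0.12},{"tx":0,"ty":0,"tz":0,"roll":0.12}]'; python3 -m handwheel '[{"tx":0,"ty":0,"tz":0,"roll":0.12},{"tx":0,"ty":0,"tz":0,"roll":0.12},{"tx":0,"ty":0,"tz":0,"roll":0.12},{"tx":0,"ty":0,"tz":0,"roll":0.12},{"tx":0,"ty":0,"tz":0,"roll":0.1},{"tx":0,"ty":0,"tz":0,"roll":0},{"tx":0,"ty":0,"tz":0,"roll":0},{"tx":0,"ty":0,"tz":0,"roll":0},{"tx":0,"ty":0,"tz":0,"roll":0}]' 0 20; python3 go.py; python3 -c "
from h import *
im,d=snap('side','s2');cv2.imwrite('pics/s2c.png',cv2.resize(im[180:310,240:400,::-1],None,fx=4,fy=4))
P=cloud('side',d)
R=P[180:320,270:370].reshape(-1,3);c=im[180:320,270:370].reshape(-1,3).max(1)
b=np.array([.532,-.0115]);r=np.hypot(*(R[:,:2]-b).T)
m=(c<70)&(r>.066)&(r<.125)&(R[:,2]>.215)&(R[:,2]<.262);N=R[m];print(len(N),N.mean(0),r[m].max(),N[r[m]>.1].mean(0),N[r[m]<.085].mean(0))
rim=R[(R[:,2]>.309)&(R[:,2]<.322)&(r<.06)]; print(len(rim))
"
```

```text
t: 17.38
tool_pos: [0.5317, -0.0127, 0.2663]
tool_rot: [-2.615, -1.74, 0.004]
contact_force: [-0.3, 0.3, -0.2]
opening: 0.0572
grip_force: 0.0
t: 18.3
tool_pos: [0.5323, -0.0124, 0.3779]
tool_rot: [3.093, 0.544, -0.0]
contact_force: [-0.4, 0.2, 0.2]
opening: 0.057
grip_force: 0.0
t: 19.05
tool_pos: [0.5324, -0.0121, 0.3775]
tool_rot: [3.122, -0.351, 0.0]
contact_force: [0.2, -0.4, 0.1]
opening: -0.0002
grip_force: 0.0
t 19.05 pos [ 0.5324 -0.0121  0.3775] q [-0.162 -0.213  1.624 -0.     1.73   1.632] F [ 0.18 -0.43  0.13] Tq [ 0.007  0.021 -0.033] open -0.0002 grip 0.0
tilt 0.0002 x-yaw -0.224
92 [0.449455   0.00760168 0.24937895] 0.10747633230083806 [0.43051849 0.0116916  0.24760868] [0.45901761 0.00555951 0.25011311]
141
```

View pics/s2c.png

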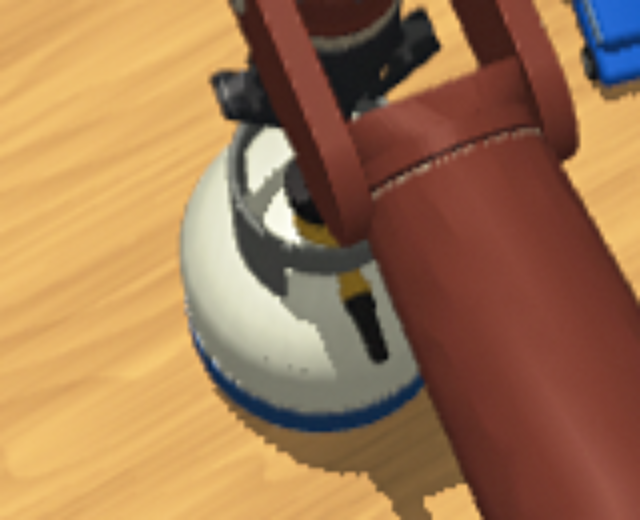

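The valve stays shut and the nozzle is still level: in the crop it runs from (358,300) to (378,355), ending at about (0.4305, 0.0117). Next I move over the tip at r = 105 mm.

```bash
python3 -m handwheel '[{"tx":-35,"ty":0,"tz":0,"roll":0},{"tx":-35,"ty":0,"tz":0,"roll":0},{"tx":-35,"ty":0,"tz":0,"roll":0},{"tx":0,"ty":0,"tz":30,"roll":0},{"tx":0,"ty":0,"tz":30,"roll":0},{"tx":0,"ty":0,"tz":30,"roll":0},{"tx":0,"ty":0,"tz":15,"roll":0},{"tx":0,"ty":0,"tz":5,"roll":0},{"tx":0,"ty":0,"tz":0,"roll":0},{"tx":0,"ty":0,"tz":0,"roll":0}]'; python3 go.py .4296 .0109 .252
```

```text
t: 19.93
tool_pos: [0.4305, 0.0113, 0.2684]
tool_rot: [3.122, -0.352, 0.002]
contact_force: [-0.3, -0.4, 0.5]
opening: 0.0
grip_force: 0.0
t 19.93 pos [0.4305 0.0113 0.2684] q [-0.147 -0.46   1.992 -0.     1.608  1.649] F [-0.35 -0.37  0.5 ] Tq [ 0.012 -0.003 -0.011] open 0.0 grip 0.0
tilt 0.0013 x-yaw -0.225
shift mm (tool) [-0.8  0.6 16.4]
```

```bash
python3 -m handwheel '[{"tx":-1,"ty":0,"tz":5,"roll":0},{"tx":0,"ty":0,"tz":5,"roll":0},{"tx":0,"ty":0,"tz":5,"roll":0},{"tx":0,"ty":0,"tz":2,"roll":0},{"tx":0,"ty":0,"tz":2,"roll":0},{"tx":0,"ty":0,"tz":2,"roll":0},{"tx":0,"ty":0,"tz":2,"roll":0},{"tx":0,"ty":0,"tz":0,"roll":0}]'; python3 tq.py; python3 go.py
```

```text
t: 20.6
tool_pos: [0.4289, 0.0117, 0.2442]
tool_rot: [-3.122, 0.353, 0.001]
contact_force: [-2.0, -0.3, 2.7]
opening: -0.0001
grip_force: 0.9
t 21.0 Tz -0.0164 sd 0.0297 Txy [0.041 0.277] F [-2.11  0.4   1.69] q6 1.6493 eff6 -0.0017 0.0 open 0.0001 grip 1.1
t 21.0 pos [0.4291 0.0116 0.2444] q [-0.147 -0.454  2.027 -0.     1.568  1.649] F [-1.2   0.58  1.95] Tq [0.005 0.24  0.013] open 0.0001 grip 1.1
tilt 0.0001 x-yaw -0.225
```

```bash
python3 -m handwheel '[{"tx":0,"ty":0,"tz":2,"roll":0},{"tx":0,"ty":0,"tz":2,"roll":0},{"tx":0,"ty":0,"tz":0,"roll":0}]'
cat > noz.py <<'E'
from h import *
im,d=snap('side','s3');cv2.imwrite('pics/s3c.png',cv2.resize(im[200:300,270:390,::-1],None,fx=6,fy=6,interpolation=cv2.INTER_CUBIC))
P=cloud('side',d);R=P[180:320,270:370].reshape(-1,3);c=im[180:320,270:370].reshape(-1,3).max(1)
b=np.array([.532,-.0115]);u=np.array([-.9756,.2198]);r=(R[:,:2]-b)@u;l=np.abs((R[:,:2]-b)@[-u[1],u[0]])
m=(c<70)&(r>.066)&(r<.115)&(l<.012)&(R[:,2]>.215)&(R[:,2]<.258)
for a in range(64,112,4):
    k=m&(abs(r*1e3-a)<2)
    if k.any():print(a,k.sum(),np.median(R[k,2]).round(4),R[k,2].min().round(4))
E
python3 noz.py
```

```text
t: 21.25
tool_pos: [0.4292, 0.0116, 0.2402]
tool_rot: [3.122, -0.353, 0.001]
contact_force: [-2.3, 0.2, 2.8]
opening: 0.0002
grip_force: 1.7
```

View pics/s3c.png

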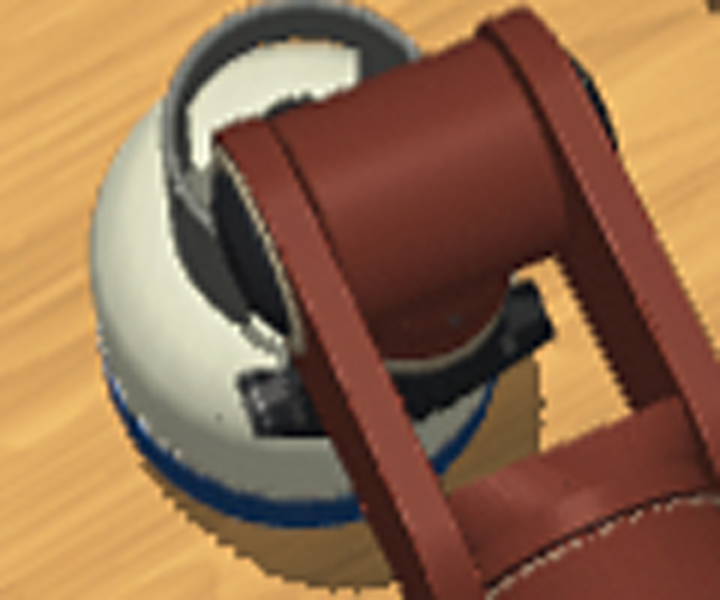

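The nozzle is hidden under the wrist; the cylinder stands as before. From here I'll work by height and averaged force.

```bash
python3 tq.py;  python3 go.py|head -1; python3 -m handwheel '[{"tx":0,"ty":0,"tz":1,"roll":0},{"tx":0,"ty":0,"tz":1,"roll":0},{"tx":0,"ty":0,"tz":0,"roll":0}]' >/dev/null; python3 tq.py; python3 go.py|head -1
```

```text
t 21.7 Tz -0.0061 sd 0.026 Txy [0.048 0.254] F [-1.47  0.14  3.21] q6 1.6493 eff6 -0.0011 0.0001 open -0.0002 grip 1.7
t 21.7 pos [0.4292 0.0116 0.2404] q [-0.147 -0.452  2.032 -0.     1.561  1.649] F [-1.41  0.15  3.85] Tq [ 0.08   0.257 -0.018] open -0.0002 grip 1.7
t 22.35 Tz -0.0161 sd 0.0393 Txy [0.04  0.107] F [-1.19  0.29  3.73] q6 1.6494 eff6 -0.0003 0.0002 open 0.0002 grip 1.9
t 22.35 pos [0.4292 0.0116 0.2384] q [-0.147 -0.451  2.035 -0.     1.557  1.649] F [-1.07  0.07  2.65] Tq [ 0.013  0.135 -0.004] open 0.0002 grip 1.9
```

```bash
python3 -m handwheel '[{"tx":0,"ty":0,"tz":1,"roll":0},{"tx":0,"ty":0,"tz":1,"roll":0},{"tx":0,"ty":0,"tz":1,"roll":0},{"tx":0,"ty":0,"tz":1,"roll":0},{"tx":0,"ty":0,"tz":0,"roll":0},{"tx":0,"ty":0,"tz":0,"roll":0}]'; python3 tq.py; python3 go.py|head -1
```

```text
t: 22.85
tool_pos: [0.4295, 0.0116, 0.2348]
tool_rot: [3.122, -0.353, 0.002]
contact_force: [-1.6, -0.2, 5.0]
opening: -0.0002
grip_force: 2.6
t 23.25 Tz 0.0003 sd 0.034 Txy [-0.006  0.024] F [-0.06  0.12  5.14] q6 1.6493 eff6 -0.0006 0.0 open -0.0002 grip 2.6
t 23.25 pos [0.4295 0.0116 0.2348] q [-0.147 -0.449  2.04  -0.     1.549  1.649] F [ 0.32 -0.27  4.91] Tq [-0.021 -0.    -0.046] open -0.0002 grip 2.6
```

Force is 5.1 N and the drop about 14 mm, both giving a tilt of about 0.38 rad. I'll hold a little longer, then let it spring back and retreat.

```bash
python3 -m handwheel '[{"tx":0,"ty":0,"tz":0,"roll":0},{"tx":0,"ty":0,"tz":0,"roll":0},{"tx":0,"ty":0,"tz":0,"roll":0},{"tx":0,"ty":0,"tz":0,"roll":0},{"tx":0,"ty":0,"tz":-3,"roll":0},{"tx":0,"ty":0,"tz":-4,"roll":0},{"tx":0,"ty":0,"tz":-5,"roll":0},{"tx":0,"ty":0,"tz":-8,"roll":0},{"tx":0,"ty":0,"tz":-25,"roll":0},{"tx":0,"ty":0,"tz":-35,"roll":0},{"tx":0,"ty":0,"tz":-35,"roll":0},{"tx":0,"ty":0,"tz":-30,"roll":0}]'; python3 -m handwheel '[{"tx":0,"ty":-40,"tz":0,"roll":0},{"tx":0,"ty":-40,"tz":0,"roll":0},{"tx":0,"ty":-40,"tz":0,"roll":0},{"tx":0,"ty":-40,"tz":0,"roll":0},{"tx":0,"ty":-40,"tz":0,"roll":0},{"tx":0,"ty":-40,"tz":0,"roll":0},{"tx":0,"ty":0,"tz":0,"roll":0},{"tx":0,"ty":0,"tz":0,"roll":0},{"tx":0,"ty":0,"tz":0,"roll":0}]'; python3 go.py; python3 -c "
from h import *
im,d=snap('top','t4');cv2.imwrite('pics/t4c.png',im[100:400,100:560,::-1])
P=cloud('top',d)[180:300,285:390].reshape(-1,3)
b=np.array([.532,-.0125]);r=np.hypot(*(P[:,:2]-b).T);c=im[180:300,285:390].reshape(-1,3).max(1)
N=P[(c<70)&(r>.066)&(r<.13)&(P[:,2]>.2)&(P[:,2]<.265)];rim=P[(P[:,2]>.309)&(P[:,2]<.322)]
from scipy.optimize import least_squares
print(len(N),N.mean(0),N[:,2].min(),N[:,2].max(),least_squares(lambda p:np.hypot(rim[:,0]-p[0],rim[:,1]-p[1])-.055,b,loss='soft_l1',f_scale=.002).x)"
```

```text
t: 24.25
tool_pos: [0.429, 0.0116, 0.3815]
tool_rot: [3.122, -0.353, 0.002]
contact_force: [0.9, -0.3, 0.7]
opening: 0.0
grip_force: 0.0
t: 25.0
tool_pos: [0.4826, 0.2455, 0.379]
tool_rot: [3.121, -0.352, -0.001]
contact_force: [0.0, -0.8, 0.4]
opening: -0.0002
grip_force: 0.0
t 25.0 pos [0.4826 0.2455 0.379 ] q [ 0.333 -0.19   1.603 -0.     1.73   2.129] F [ 0.04 -0.83  0.38] Tq [-0.047 -0.01   0.051] open -0.0002 grip 0.0
tilt 0.001 x-yaw -0.225
128 [0.44922609 0.00492573 0.24891636] 0.24136579388900137 0.2549225905240433 [ 0.53188071 -0.01358671]
```

View pics/t4c.png

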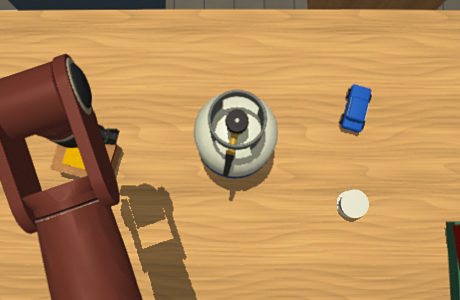

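The cylinder, at (237,125) in the crop, has not moved (axis within 0.1 mm of the first measurement). The nozzle is level again, the goods are untouched and the arm is clear, so I'm handing the job in.

```bash
python3 -c "
from station import ctrl
print(ctrl.finish_job())"
```

```text
the job is handed in; nothing more can be done
None
```

I closed the valve finger-tight (about 0.28 N m on the seat), tipped the nozzle to about 0.38 rad for roughly a second and let it spring back level. The cylinder and goods stand where they were, and I handed the job in at about 25 s; no verdict came back. Both figures are estimates from torque, force and height, because the arm hid the nozzle.

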